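# Scoop of walnuts into the large bowl

### The job

Two walnuts lie on the flat steel scoop. Carry the scoop by its handle, level so that nothing rolls off, to the larger of the two white bowls, then tip it there so that both walnuts drop into that bowl; do not touch the walnuts with the gripper. Finally set the empty scoop down level on the bare worktop, with the bowl left standing where it is.

Things in the scene. Friction and masses are not known exactly. Their poses are not given: they have to be found in the camera images.
- scoop_grip (a point): grip point on the wooden handle (80x22x20 mm, from 54 mm behind this point to 26 mm ahead) of the flat steel scoop, 45 mm above its underside. x: along the scoop to its open mouth; y: across; z: up. Pan 110x92 mm, floor 4 mm, walls 13 to 28 mm; lipless mouth edge 150 mm ahead of and 45 mm below this point. 0.22 kg, balanced 75 mm ahead: grip firmly (50 N). Stands at the robot's left, mouth to the right.
- walnut_a: one walnut on the scoop, 33 mm across and 35 mm high, light brown, 18 g; the origin is its centre, 16 mm above its small flat underside. It stays put at slow, level motion and rolls when the scoop is tilted beyond about 22 degrees.
- walnut_b: the other walnut, the same in size; origin at its centre.
- bowl: the larger white ceramic bowl, round, 176 mm across the rim and 65 mm high, loose, 0.7 kg; the origin is the centre of its underside on the worktop, z up. The other white bowl, 106 mm across and 45 mm high, about 0.2 m nearer or farther from the robot, is not the one to use.
Mind the look-alikes: they are no part of the job. What is shaped like the walnut_a but purple is not meant.

How it is judged:
By the outcome, as a careful person would: the job done as asked, in the order asked, and still so for the second after the job is handed in, with the robot touching nothing.
It also fails if it takes over 58 s, if anything falls off the work surface, if the arm or the gripper's body presses on something with over 40 N, if the wrist force passes 120 N, or if a joint passes its speed limit or range.

### The arm

A 6-joint arm with a two-finger parallel gripper is mounted at the origin on a cart in front of the work surface, level with it; the furniture and walls round the work are solid. World frame = base frame: x ahead of the robot, y to its left, z up, the work surface at z = 0. Lengths are in m, angles in rad, forces in N, time in s.
With the tool pointing down it reaches from about 0.375 to 0.9 m from the base axis. Payload 3.1 kg.
Tool frame: the origin (TCP) lies between the finger pads; the fingertips stand 17 mm ahead of it and the grasp point (between the pads) lies 2 mm behind it; z points along the fingers, y is the line along which they close (so a half turn about z gives the same grasp; the last joint's range is limited). The gripper opens to 85 mm and grips with 20 to 120 N. Pads are 22 mm wide; open, the fingers measure 114 mm over their backs; the gripper's body (76 mm by 85 mm) begins 54 mm behind the grasp point. The pads swing forward as they close: fully open they stand 13 mm farther back than shut.
Start: joints at [1.008, 0.527, 1.433, -0, 1.181, -0.178], TCP at [0.234, 0.58, 0.221] pointing down, gripper open.
Joint ranges: [-3.08, 3.08], [-0.75, 2.2], [0.22, 2.44], [-1.43, 4.57], [0, 2.65], [-2.85, 2.85]. Speed limits (rad/s): [2.79, 2.79, 3.14, 3.14, 3.14, 3.14].

### API

Orientations are given as a unit quaternion [x, y, z, w].
In Python, from station import sense, vision, order gives the robot as it stands.
- The arm moves only by the shell command python3 -m crank 'ROWS' [OPENING] [FORCE]. ROWS is JSON, a list of rows, each an object with "dp": the shift along the world's x, y, z in units of 30 mm (1.0 is 30 mm), a list of three; "angular": the turn, a rotation vector about the world's x, y, z in degrees, a list of three. In form: [{"dp": [dx, dy, dz], "angular": [ax, ay, az]}, ...]. A call has 1 to 20 rows; each row shifts and turns the commanded pose from where the row before left it; what a row does not reach is not made up. A row lasts 1/10 s, in which the tool goes at most 50 mm and 8.59 degrees, less where a joint would pass 70% of its speed; a pose out of reach is approached as far as the arm can. A call is refused whole if a number of a shift passes 1 or a number of a turn 8.59, either way. A call with a gripper value outside its range is refused whole. OPENING is the closure, from 0 (fully open) to 1 (shut), set as the call begins (- or left out, the last holds). The fingers move at their own pace and stop on an object; FORCE is the grip in N (left out, the last holds). Time passes only in rows, so rows that do not move let the fingers close. It gives the time, the measured TCP pose, the force, the opening and the grip force at its end, in the units of the state.
- sense(): the state, without advancing time (a new reading comes with each control period).
- vision.snapshot(name): name is "side" or "top" or "wrist"; returns a dict with "image" (420x560x3 uint8, blue, green, red), "range_z" (420x560 float32, m along the optical axis (not along the pixel's ray), 0 where there is no reading), "mtx" (3x3 intrinsics, pixels), "dist" ([k1, k2, p1, p2, k3] as OpenCV has them; the pictures are not rectified), "pose" (4x4, takes a point from camera to world coordinates); the wrist camera has in their place "mount" (4x4, takes a point from camera to tool coordinates, whose origin is the TCP and whose axes are the flange's). Camera axes: x right, y down, z forward; pixel columns grow to the right and rows downward; lengths in m; the calibration is good to about 2 mm. A picture is of the moment at which its call begins: read the wrist's pose just before it.
- order.sign_off(): hands the job in; it is judged then, once.
The state is a dict: "t": time; "q": joint angles; "qd": joint speeds; "tau": joint torques, N m; "tcp_pos": TCP position; "tool_rot": TCP orientation; "force": force on the tool from outside, world axes, zero at the start; "ft_torque": the same for the moment, N m; "finger_gap": opening from 0.0 (shut) to 1.0 (fully open); "gripper_force": force on a finger pad.
Only numpy, scipy, OpenCV 4.12 (cv2) and the standard library are available. Lean on these libraries where they do the work, as an engineer would, in place of code of your own. Each camera call takes 0.05 s, during which the arm holds its last target. There are 200 camera calls.

## Working session

There is one attempt and no reset: what is moved stays moved. The work goes in short steps, Python scripts to look and compute and a shell command to move; the robot and the scene stay as the last step left them, time stands still between calls to the robot, and variables do not carry over. Pictures are saved under pics/ and viewed, at most 10 in all, crops included, and the job is handed in when it is done.

```bash
mkdir -p pics
cat > h.py <<'E'
import numpy as np, cv2, pickle
from station import sense, vision, order
from scipy.spatial.transform import Rotation as R
def snap(n):
    s=sense(); d=vision.snapshot(n)
    if n=='wrist':
        T=np.eye(4);T[:3,:3]=R.from_quat(s['tool_rot']).as_matrix();T[:3,3]=s['tcp_pos']
        d['pose']=T@np.array(d['mount'])
    return d
def cloud(d):
    h,w=d['range_z'].shape
    u,v=np.meshgrid(np.arange(w),np.arange(h))
    p=cv2.undistortPoints(np.stack([u,v],-1).reshape(-1,1,2).astype(np.float64),np.array(d['mtx']),np.array(d['dist'])).reshape(h,w,2)
    z=d['range_z'];P=np.dstack([p[...,0]*z,p[...,1]*z,z])
    T=np.array(d['pose']);W=P@T[:3,:3].T+T[:3,3];W[z==0]=np.nan
    return W
def st():
    s=sense();print({k:np.round(s[k],3).tolist() for k in ('t','q','tcp_pos','tool_rot','force','finger_gap','gripper_force')})
E
ls
python3 - <<'E'
from h import *
st()
for n in ('side','top','wrist'):
    d=snap(n); pickle.dump(d,open(f'{n}0.pkl','wb')); cv2.imwrite(f'pics/{n}0.png',d['image']); print(n,np.round(d['pose'],3).tolist())
E
```

```text
h.py
pics
{'t': 0.0, 'q': [1.008, 0.528, 1.434, -0.0, 1.181, -0.178], 'tcp_pos': [0.234, 0.579, 0.22], 'tool_rot': [0.191, 0.982, -0.001, -0.0], 'force': [-0.386, 0.621, 0.753], 'finger_gap': 0.998, 'gripper_force': 0.0}
side [[-0.999, -0.025, 0.026, 0.506], [-0.036, 0.599, -0.8, 1.035], [0.005, -0.801, -0.599, 0.746], [0.0, 0.0, 0.0, 1.0]]
top [[0.056, -0.973, 0.223, 0.363], [-0.998, -0.054, 0.014, 0.11], [-0.002, -0.223, -0.975, 0.969], [0.0, 0.0, 0.0, 1.0]]
wrist [[0.375, 0.885, 0.278, 0.162], [0.927, -0.356, -0.115, 0.608], [-0.003, 0.301, -0.954, 0.372], [0.0, 0.0, 0.0, 1.0]]
```

View pics/top0.png

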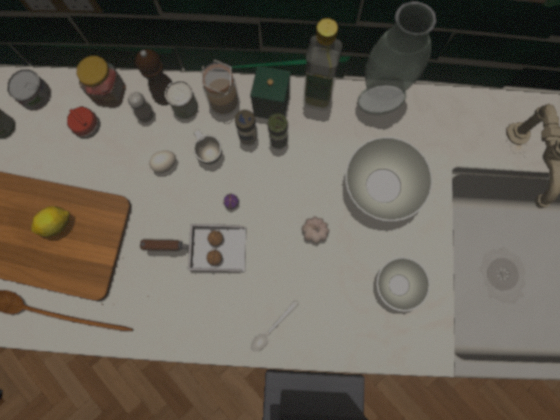

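View pics/side0.png

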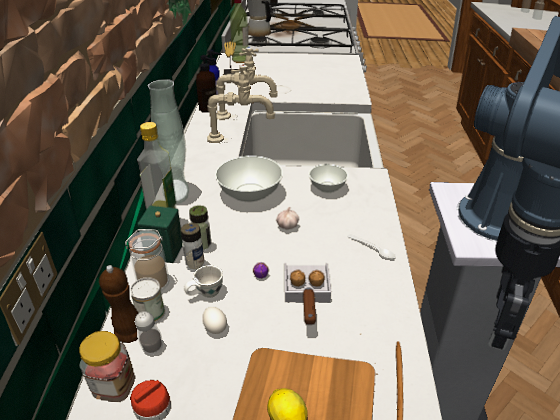

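Top view: scoop handle at (161,245), pan around (218,248), walnuts at (215,239) and (214,258), and the purple look-alike at (231,202). The large bowl is at (388,183) and the small one at (402,285). The side view agrees: handle at (309,305), walnuts at (298,278) and (317,277), purple at (261,269), large bowl at (249,178), small bowl at (328,178).

Run:
```python
from h import *
D={n:pickle.load(open(f'{n}0.pkl','rb')) for n in('top','side','wrist')}
C={n:cloud(D[n]) for n in D}
def at(n,u,v): return np.round(np.nanmedian(C[n][v-1:v+2,u-1:u+2].reshape(-1,3),0),4).tolist()
for l,n,u,v in [('handle','top',161,245),('handle','side',309,305),('wa','top',215,239),('wb','top',214,258),('wa','side',298,277),('wb','side',317,277),('floor','top',232,248),('purple','top',231,202),('table','top',290,190),('table','side',300,240),('bowlin','top',385,185),('garlic','top',315,230)]: print(l,n,at(n,u,v))
for n in('top','side'):
    W=C[n];im=D[n]['image'].astype(int)
    m=np.zeros(W.shape[:2],bool)
    if n=='top': m[220:275,138:250]=1
    else: m[258:328,280:335]=1
    z=W[...,2]
    hd=m&(z>.03)&(z<.06)&(im.sum(2)<230)
    p=W[hd]; print(n,'dark',len(p),np.round(p.min(0),3),np.round(p.max(0),3),np.round(np.median(p,0),3))
    # bowl rim
    m[:]=0
    if n=='top': m[135:225,335:440]=1
    else: m[145:210,205:292]=1
    r=W[m&(z>.058)&(z<.075)]; 
    A=np.c_[2*r[:,:2],np.ones(len(r))]; s=np.linalg.lstsq(A,(r[:,:2]**2).sum(1),rcond=None)[0]
    print(n,'bowl',s[:2],np.sqrt(s[2]+s[0]**2+s[1]**2),r[:,2].max(),len(r))
    # pan points: z<.035 above table
W=C['top'];sub=W[220:275,184:250].reshape(-1,3);sub=sub[(sub[:,2]>.011)&(sub[:,2]<.033)]
print('pan box',cv2.minAreaRect((sub[:,:2]*1000).astype(np.float32)))
W=C['top'];sub=W[235:255,136:188].reshape(-1,3);sub=sub[(sub[:,2]>.03)&(sub[:,2]<.08)]
print('handle box',cv2.minAreaRect((sub[:,:2]*1000).astype(np.float32)),np.median(sub[:,2]))
def proj(n,P):
    d=D[n];T=np.linalg.inv(d['pose']);q=cv2.projectPoints(np.array(P,float).reshape(-1,1,3),cv2.Rodrigues(T[:3,:3])[0],T[:3,3],np.array(d['mtx']),np.array(d['dist']))[0];return q.reshape(-1,2)
a=cv2.resize(D['top']['image'][200:280,130:260],None,fx=6,fy=6,interpolation=2)
cv2.imwrite('pics/crop_top.png',np.clip(a*1.6,0,255))
```

```text
handle top [0.4851, 0.3639, 0.0549]
handle side [0.4874, 0.3756, 0.0552]
wa top [0.5057, 0.2622, 0.0375]
wb top [0.4681, 0.2611, 0.0378]
wa side [0.5096, 0.2755, 0.0327]
wb side [0.4707, 0.2744, 0.0331]
floor top [0.4943, 0.2317, 0.0036]
purple top [0.5836, 0.2373, 0.0335]
table top [0.6243, 0.12, 0.0007]
table side [0.5077, 0.1164, 0.001]
bowlin top [0.6454, -0.0791, 0.0037]
garlic top [0.5334, 0.066, 0.0466]
top dark 631 [0.459 0.251 0.03 ] [0.521 0.404 0.059] [0.485 0.345 0.052]
top bowl [ 0.64314668 -0.07436727] 0.0844472483323045 0.06916458114616486 792
side dark 374 [0.476 0.266 0.03 ] [0.501 0.41  0.058] [0.487 0.376 0.054]
side bowl [ 0.643076   -0.07401246] 0.08431976197245881 0.06886498441625455 431
pan box ((490.91632080078125, 265.27642822265625), (94.37841033935547, 113.08370208740234), 2.9633231163024902)
handle box ((485.4969177246094, 362.23626708984375), (21.101354598999023, 89.29622650146484), 3.0197577476501465) 0.0533346050943273[ WARN:0@0.470] global loadsave.cpp:1063 imwrite_ Unsupported depth image for selected encoder is fallbacked to CV_8U.
```

View pics/crop_top.png

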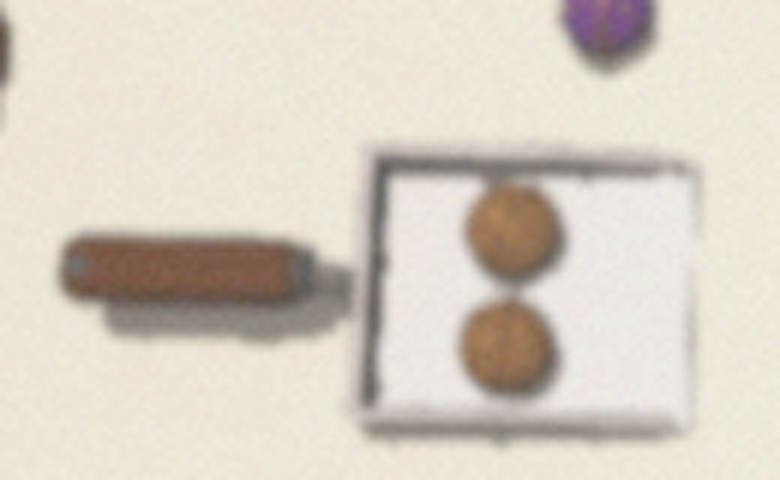

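View pics/wrist0.png

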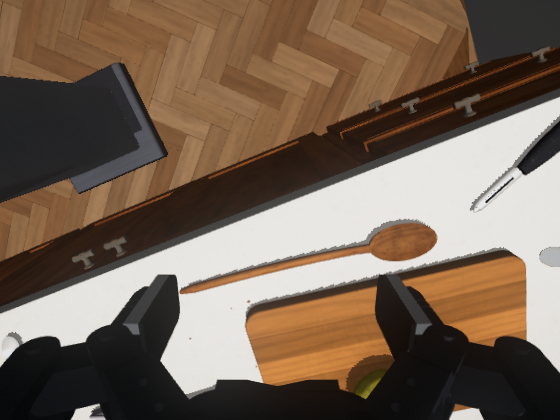

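The crop shows two brown walnuts on the pan at (512,230) and (508,347) and the purple one outside it at (607,25). The wrist view has only the board, spoons and floor. Heights check out: handle top at z=0.055, bowl rim at 0.067, walnut tops at 0.037. The grip point is near (0.486, 0.355), with the mouth about 3° off −y. I'll hover above the handle and re-measure with the wrist camera.

```bash
python3 -m crank '[{"dp":[0.84,-0.76,-0.2],"angular":[0,0,-6.49]},{"dp":[0.84,-0.76,-0.2],"angular":[0,0,-6.49]},{"dp":[0.84,-0.76,-0.2],"angular":[0,0,-6.49]},{"dp":[0.84,-0.76,-0.2],"angular":[0,0,-6.49]},{"dp":[0.84,-0.76,-0.2],"angular":[0,0,-6.49]},{"dp":[0.84,-0.76,-0.2],"angular":[0,0,-6.49]},{"dp":[0.84,-0.76,-0.2],"angular":[0,0,-6.49]},{"dp":[0.84,-0.76,-0.2],"angular":[0,0,-6.49]},{"dp":[0.84,-0.76,-0.2],"angular":[0,0,-6.49]},{"dp":[0.84,-0.76,-0.2],"angular":[0,0,-6.49]},{"dp":[0,0,0],"angular":[0,0,0]},{"dp":[0,0,0],"angular":[0,0,0]}]' 0 70
python3 - <<'E'
from h import *
st()
s=sense();print(R.from_quat(s['tool_rot']).as_matrix().round(3).tolist())
d=snap('wrist');cv2.imwrite('pics/w1.png',d['image']);W=cloud(d)
p=W.reshape(-1,3);k=d['image'].reshape(-1,3).astype(int)
m=(p[:,2]>.045)&(p[:,2]<.062)&(p[:,1]>.31)&(p[:,1]<.42)&(abs(p[:,0]-.486)<.03)
print('handle',m.sum(),cv2.minAreaRect((p[m,:2]*1000).astype(np.float32)),np.median(p[m],0))
m=(p[:,2]>.011)&(p[:,2]<.033)&(p[:,1]>.18)&(p[:,1]<.325)&(abs(p[:,0]-.49)<.06)
print('pan',m.sum(),cv2.minAreaRect((p[m,:2]*1000).astype(np.float32)))
T=cloud(pickle.load(open('top0.pkl','rb'))).reshape(-1,3)
for x in np.arange(.54,.82,.03):
    r=[]
    for y in np.arange(-.2,.4,.04):
        q=T[(abs(T[:,0]-x)<.015)&(abs(T[:,1]-y)<.02),2]; r.append(int(1000*q.max()) if len(q) else -1)
    print(round(x,2),r)
E
```

```text
t: 1.35
tcp_pos: [0.4861, 0.3508, 0.1607]
tool_rot: [0.688, 0.726, -0.001, -0.0]
force: [-0.4, -0.4, -0.1]
finger_gap: 0.996
gripper_force: 0.0
{'t': 1.35, 'q': [0.439, 0.567, 1.556, 0.001, 1.02, 0.385], 'tcp_pos': [0.486, 0.351, 0.161], 'tool_rot': [0.688, 0.726, -0.001, -0.0], 'force': [-0.431, -0.381, -0.098], 'finger_gap': 0.996, 'gripper_force': 0.0}
[[-0.053, 0.999, -0.001], [0.999, 0.053, -0.0], [-0.0, -0.001, -1.0]]
handle 2780 ((485.0446472167969, 365.33380126953125), (22.18824577331543, 83.13496398925781), 2.5481138229370117) [0.48505437 0.36938211 0.05381162]
pan 3211 ((490.17022705078125, 260.7867431640625), (93.40929412841797, 106.1890869140625), 2.78611159324646)
0.54 [3, 3, 4, 3, 3, 4, 56, 55, 4, 4, 17, 29, 32, 31, 3, 4]
0.57 [2, 3, 68, 68, 67, 64, 35, 37, 5, 4, 5, 36, 3, 5, 3, 4]
0.6 [3, 66, 66, 23, 49, 67, 4, 3, 3, 4, 4, 39, 5, 5, 4, 3]
0.63 [4, 68, 33, 9, 21, 66, 4, 4, 4, 5, 5, 3, 4, 5, 6, 35]
0.66 [3, 69, 34, 9, 24, 66, 4, 4, 6, 6, 5, 3, 52, 50, 44, 48]
0.69 [4, 67, 66, 33, 52, 69, 3, 4, 4, 3, 4, 4, 52, 51, 41, 43]
0.72 [3, 4, 69, 67, 67, 66, 4, 4, 108, 109, 108, 107, 50, 50, 3, 5]
0.75 [4, 4, 3, 4, 2, 3, 3, 4, 107, 108, 109, 108, 6, 3, 4, 5]
0.78 [3, 4, 3, 4, 4, 4, 4, 3, 102, 107, 103, 124, 128, 125, 75, 75]
0.81 [3, 4, 246, 307, 306, 208, 262, 270, 198, 111, 106, 127, 127, 128, 75, 160]
```

View pics/w1.png

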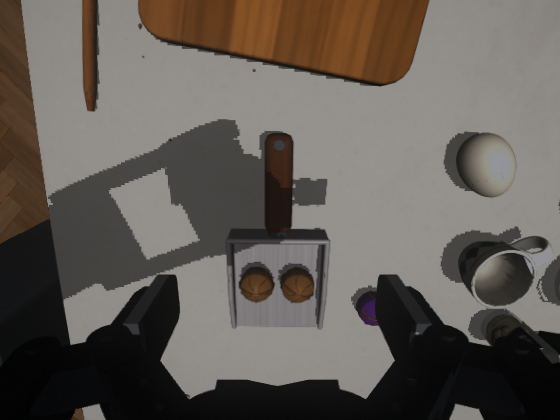

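The wrist view shows the handle between rows 133 and 232 at column 279, the walnuts at (257,284) and (298,285), and the purple one outside at (370,308). The handle centre is (0.485, 0.365) and the top is at 0.054, which agrees with the top and side views. I'll descend and grip.

```bash
python3 -m crank '[{"dp":[0,0,-0.6],"angular":[0,0,0]},{"dp":[0,0,-0.6],"angular":[0,0,0]},{"dp":[0,0,-0.6],"angular":[0,0,0]},{"dp":[0,0,-0.6],"angular":[0,0,0]},{"dp":[0,0,-0.5],"angular":[0,0,0]},{"dp":[0,0,-0.4],"angular":[0,0,0]},{"dp":[0,0,-0.3],"angular":[0,0,0]},{"dp":[0,0,-0.3],"angular":[0,0,0]},{"dp":[0,0,0],"angular":[0,0,0]},{"dp":[0,0,0],"angular":[0,0,0]}]' 0 70
python3 -m crank '[{"dp":[0,0,0],"angular":[0,0,0]},{"dp":[0,0,0],"angular":[0,0,0]},{"dp":[0,0,0],"angular":[0,0,0]},{"dp":[0,0,0],"angular":[0,0,0]},{"dp":[0,0,0],"angular":[0,0,0]},{"dp":[0,0,0],"angular":[0,0,0]},{"dp":[0,0,0],"angular":[0,0,0]},{"dp":[0,0,0],"angular":[0,0,0]},{"dp":[0,0,0],"angular":[0,0,0]},{"dp":[0,0,0],"angular":[0,0,0]}]' 1 70
```

```text
t: 2.4
tcp_pos: [0.4861, 0.3517, 0.0444]
tool_rot: [0.688, 0.726, 0.0, 0.0]
force: [0.0, 0.5, 0.2]
finger_gap: 1.0
gripper_force: 0.0
t: 3.4
tcp_pos: [0.4863, 0.3519, 0.0445]
tool_rot: [0.688, 0.726, 0.001, 0.0]
force: [-0.4, 1.0, 4.2]
finger_gap: 0.002
gripper_force: 2.4
```

The gripper shut fully without holding the handle, so I'll look.

Run:
```python
from h import *
st()
d=snap('wrist');e=snap('side');pickle.dump((d,e),open('m.pkl','wb'))
a=d['image'][100:420,60:480];b=cv2.resize(e['image'][220:350,200:420],None,fx=2,fy=2)
c=np.zeros((600,440,3),np.uint8);c[:320,:420]=a;c[330:590]=b
cv2.imwrite('pics/m1.png',c)
```

```text
{'t': 3.4, 'q': [0.44, 0.736, 1.624, 0.0, 0.78, 0.386], 'tcp_pos': [0.486, 0.352, 0.045], 'tool_rot': [0.688, 0.726, 0.001, 0.0], 'force': [-0.405, 0.969, 4.214], 'finger_gap': 0.002, 'gripper_force': 2.385}
```

View pics/m1.png

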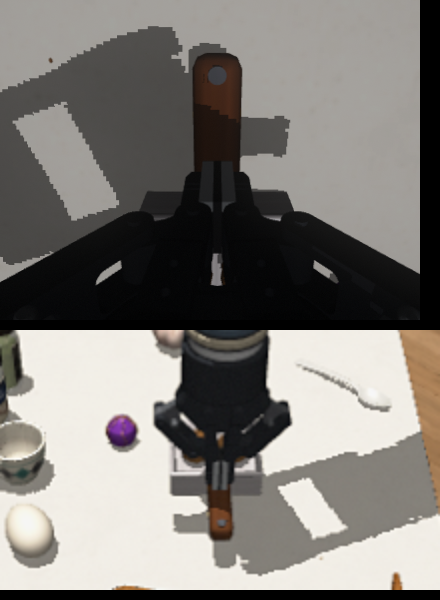

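The fingers are shut and stand over the handle at crop (217,180). I'll check depths to see where the tips really are.

Run:
```python
from h import *
d,e=pickle.load(open('m.pkl','rb'))
W=cloud(d);V=cloud(e)
for v in range(150,310,10): print(v,[np.round(W[v,u],3).tolist() for u in (264,277,290)])
print('side')
for v in range(270,326,5): print(v,[np.round(V[v,u],3).tolist() for u in (304,308,312)])
s=V[220:330,270:350].reshape(-1,3)
w0=cloud(snap('top'));s=w0[220:275,136:190].reshape(-1,3);s=s[(s[:,2]>.045)&(s[:,2]<.062)];print('top handle',cv2.minAreaRect((s[:,:2]*1000).astype(np.float32)))
```

```text
150 [[0.475, 0.404, 0.0], [0.483, 0.404, -0.0], [0.49, 0.404, -0.001]]
160 [[0.477, 0.406, 0.05], [0.482, 0.406, 0.05], [0.488, 0.406, 0.05]]
170 [[0.477, 0.402, 0.052], [0.483, 0.402, 0.053], [0.488, 0.403, 0.054]]
180 [[0.477, 0.398, 0.054], [0.483, 0.398, 0.053], [0.488, 0.398, 0.052]]
190 [[0.478, 0.393, 0.053], [0.483, 0.393, 0.053], [0.489, 0.394, 0.054]]
200 [[0.478, 0.389, 0.053], [0.483, 0.389, 0.054], [0.489, 0.389, 0.054]]
210 [[0.478, 0.384, 0.053], [0.484, 0.384, 0.053], [0.489, 0.385, 0.054]]
220 [[0.478, 0.379, 0.053], [0.484, 0.38, 0.054], [0.49, 0.38, 0.052]]
230 [[0.478, 0.375, 0.053], [0.484, 0.375, 0.053], [0.49, 0.375, 0.053]]
240 [[0.479, 0.37, 0.053], [0.484, 0.371, 0.054], [0.49, 0.37, 0.053]]
250 [[0.479, 0.365, 0.053], [0.485, 0.366, 0.054], [0.49, 0.366, 0.054]]
260 [[0.479, 0.359, 0.052], [0.485, 0.361, 0.054], [0.491, 0.361, 0.053]]
270 [[0.479, 0.361, 0.066], [0.485, 0.363, 0.069], [0.49, 0.362, 0.067]]
280 [[0.48, 0.362, 0.076], [0.485, 0.362, 0.076], [0.49, 0.363, 0.076]]
290 [[0.48, 0.362, 0.083], [0.485, 0.362, 0.083], [0.49, 0.362, 0.083]]
300 [[0.4
[... 357 characters left out ...]
097]]
290 [[0.497, 0.36, 0.079], [0.49, 0.363, 0.083], [0.483, 0.366, 0.086]]
295 [[0.497, 0.357, 0.063], [0.49, 0.361, 0.067], [0.482, 0.363, 0.07]]
300 [[0.497, 0.357, 0.05], [0.489, 0.36, 0.053], [0.482, 0.361, 0.054]]
305 [[0.497, 0.372, 0.051], [0.489, 0.374, 0.054], [0.482, 0.375, 0.056]]
310 [[0.496, 0.384, 0.051], [0.489, 0.385, 0.053], [0.482, 0.388, 0.056]]
315 [[0.496, 0.395, 0.05], [0.489, 0.402, 0.057], [0.482, 0.4, 0.055]]
320 [[0.496, 0.403, 0.045], [0.489, 0.409, 0.052], [0.482, 0.408, 0.051]]
325 [[0.495, 0.378, 0.003], [0.488, 0.409, 0.038], [0.481, 0.407, 0.036]]
top handle ((486.0888366699219, 340.23052978515625), (28.4976863861084, 22.764678955078125), 89.03565979003906)
```

Run:
```python
from h import *
d=pickle.load(open('wrist0.pkl','rb'))
d['pose']=np.array(d['mount']);W=cloud(d)
m=(W[...,2]<.03)&(W[...,2]>-.1)
for v in range(265,420,12): 
    print(v,[(u,np.round(W[v,u],3).tolist()) for u in (130,155,170,176,382,390,410) if m[v,u]])
P=W[m];print(P[:,2].max(),[np.round(P[i],3) for i in np.argsort(-P[:,2])[:300:40]])
print('closed');d,e=pickle.load(open('m.pkl','rb'));d['pose']=np.array(d['mount']);W=cloud(d)
for v in range(262,300,6): print(v,[(u,np.round(W[v,u],3).tolist()) for u in range(230,330,8) if W[v,u,2]<.002 and abs(W[v,u,1])<.04])
cv2.imwrite('pics/z.png',cv2.resize(d['image'][230:400,210:350],None,fx=3.5,fy=3.5))
```

```text
265 []
277 [(155, [0.012, -0.05, -0.029]), (170, [0.011, -0.044, -0.028]), (176, [0.008, -0.043, -0.023]), (382, [0.012, 0.042, -0.029]), (390, [0.012, 0.045, -0.029])]
289 [(155, [0.012, -0.047, -0.039]), (170, [0.008, -0.044, -0.031]), (176, [0.004, -0.043, -0.025]), (382, [0.007, 0.042, -0.03]), (390, [0.011, 0.042, -0.037]), (410, [0.008, 0.053, -0.032])]
301 [(130, [0.007, -0.056, -0.04]), (155, [0.013, -0.043, -0.048]), (170, [0.003, -0.044, -0.032]), (176, [-0.002, -0.044, -0.025]), (382, [0.002, 0.042, -0.031]), (390, [0.007, 0.042, -0.04]), (410, [0.011, 0.047, -0.046])]
313 [(130, [0.012, -0.05, -0.054]), (155, [0.008, -0.043, -0.049]), (170, [-0.001, -0.043, -0.035]), (176, [-0.006, -0.043, -0.028]), (382, [-0.003, 0.042, -0.033]), (390, [0.003, 0.042, -0.041]), (410, [0.012, 0.044, -0.054])]
325 [(130, [0.012, -0.047, -0.061]), (155, [0.004, -0.044, -0.05]), (170, [-0.006, -0.043, -0.037]), (382, [-0.007, 0.042, -0.034]), (390, [-0.001, 0.042, -0.043]), (410, [0.011, 0.042, -0.06])]
337 [(130, [0.012, -0.044, -0.068]), (155, [0.001, -0.043, -0.053]), (390, [-0.005, 0.042,
[... 2355 characters left out ...]
, -0.036]), (286, [0.011, 0.003, -0.036]), (294, [0.006, 0.006, -0.028]), (302, [0.006, 0.009, -0.028]), (310, [0.006, 0.013, -0.028])]
292 [(246, [0.007, -0.013, -0.034]), (254, [0.007, -0.01, -0.034]), (262, [0.01, -0.007, -0.039]), (270, [0.011, -0.004, -0.04]), (278, [0.01, -0.001, -0.04]), (286, [0.01, 0.002, -0.04]), (294, [0.011, 0.005, -0.041]), (302, [0.006, 0.009, -0.033]), (310, [0.007, 0.012, -0.034])]
298 [(246, [0.006, -0.013, -0.038]), (254, [0.007, -0.01, -0.038]), (262, [0.01, -0.006, -0.044]), (270, [0.01, -0.003, -0.044]), (278, [0.01, -0.001, -0.044]), (286, [0.01, 0.002, -0.044]), (294, [0.01, 0.005, -0.044]), (302, [0.007, 0.009, -0.039]), (310, [0.006, 0.012, -0.037])]
```

View pics/z.png

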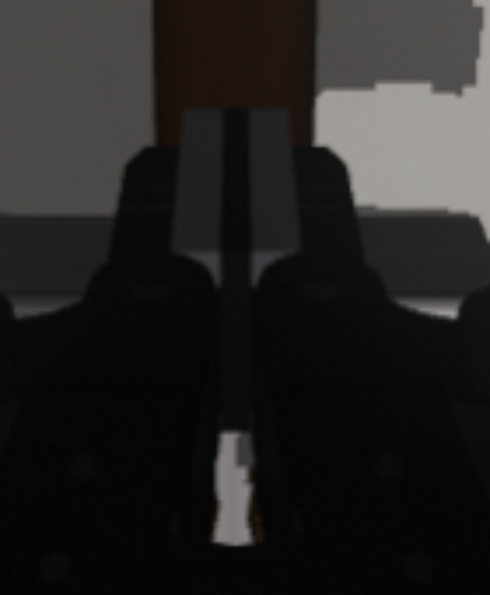

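The measurement shows the real fingertips about 10 mm behind the reported TCP when shut and about 23 mm behind when open. That's roughly 27 mm short of the stated figure. The picture agrees: the shut fingers stand on top of the handle at (235,110). I'll open, go 27 mm lower and close again.

```bash
python3 -m crank '[{"dp":[0,0,0.1],"angular":[0,0,0]},{"dp":[0,0,0],"angular":[0,0,0]},{"dp":[0,0,0],"angular":[0,0,0]},{"dp":[0,0,0],"angular":[0,0,0]},{"dp":[0,0,0],"angular":[0,0,0]},{"dp":[0,0,0],"angular":[0,0,0]},{"dp":[0,0,0],"angular":[0,0,0]},{"dp":[0,0,0],"angular":[0,0,0]},{"dp":[0,0,-0.25],"angular":[0,0,0]},{"dp":[0,0,-0.25],"angular":[0,0,0]},{"dp":[0,0,-0.25],"angular":[0,0,0]},{"dp":[0,0,-0.25],"angular":[0,0,0]},{"dp":[0,0,0],"angular":[0,0,0]},{"dp":[0,0,0],"angular":[0,0,0]}]' 0 70
python3 - <<'E'
from h import *
st()
E
```

```text
t: 4.95
tcp_pos: [0.4858, 0.3514, 0.0167]
tool_rot: [0.688, 0.726, -0.0, -0.0]
force: [0.1, 0.3, 0.2]
finger_gap: 1.001
gripper_force: 0.0
{'t': 4.95, 'q': [0.44, 0.781, 1.632, 0.0, 0.729, 0.386], 'tcp_pos': [0.486, 0.351, 0.017], 'tool_rot': [0.688, 0.726, -0.0, -0.0], 'force': [0.089, 0.274, 0.184], 'finger_gap': 1.001, 'gripper_force': 0.0}
```

```bash
python3 -m crank '[{"dp":[0,0,0],"angular":[0,0,0]},{"dp":[0,0,0],"angular":[0,0,0]},{"dp":[0,0,0],"angular":[0,0,0]},{"dp":[0,0,0],"angular":[0,0,0]},{"dp":[0,0,0],"angular":[0,0,0]},{"dp":[0,0,0],"angular":[0,0,0]},{"dp":[0,0,0],"angular":[0,0,0]},{"dp":[0,0,0],"angular":[0,0,0]},{"dp":[0,0,0],"angular":[0,0,0]},{"dp":[0,0,0],"angular":[0,0,0]}]' 1 70
```

```text
t: 5.95
tcp_pos: [0.4861, 0.3517, 0.0176]
tool_rot: [0.688, 0.726, 0.0, 0.0]
force: [-0.4, 0.6, 5.8]
finger_gap: 0.244
gripper_force: 68.7
```

Gripped: opening about 21 mm at 69 N. I'll lift slowly.

```bash
python3 -m crank '[{"dp":[0,0,0.05],"angular":[0,0,0]},{"dp":[0,0,0.1],"angular":[0,0,0]},{"dp":[0,0,0.15],"angular":[0,0,0]},{"dp":[0,0,0.2],"angular":[0,0,0]},{"dp":[0,0,0.2],"angular":[0,0,0]},{"dp":[0,0,0.25],"angular":[0,0,0]},{"dp":[0,0,0.25],"angular":[0,0,0]},{"dp":[0,0,0.25],"angular":[0,0,0]},{"dp":[0,0,0.25],"angular":[0,0,0]},{"dp":[0,0,0.25],"angular":[0,0,0]},{"dp":[0,0,0.25],"angular":[0,0,0]},{"dp":[0,0,0.25],"angular":[0,0,0]},{"dp":[0,0,0.25],"angular":[0,0,0]},{"dp":[0,0,0.2],"angular":[0,0,0]},{"dp":[0,0,0.15],"angular":[0,0,0]},{"dp":[0,0,0.1],"angular":[0,0,0]},{"dp":[0,0,0.05],"angular":[0,0,0]},{"dp":[0,0,0],"angular":[0,0,0]},{"dp":[0,0,0],"angular":[0,0,0]}]'
cat > chk.py <<'E'
from h import *
import sys
def pan():
    st()
    d=snap('top');W=cloud(d);z0=sense()['tcp_pos']
    e=snap('side');V=cloud(e);w=snap('wrist');X=cloud(w)
    pickle.dump((d,e,w),open('c.pkl','wb'))
    for n,Q in(('top',W),('side',V),('wrist',X)):
        p=Q.reshape(-1,3)
        # pan floor: fit plane of points 50..145 mm ahead (-y) of TCP
        a=p[:,1]-z0[1];b=p[:,0]-z0[0]-.05*(-a)
        m=(a<-.05)&(a>-.145)&(abs(b)<.035)&(p[:,2]>z0[2]-.05)&(p[:,2]<z0[2]+.03)
        q=p[m]
        if len(q)<50: print(n,len(q));continue
        lo=q
        for i in range(4):
            c,*_=np.linalg.lstsq(np.c_[lo[:,:2]-np.array(z0)[:2],np.ones(len(lo))],lo[:,2],rcond=None)
            r=q[:,2]-(np.c_[q[:,:2]-np.array(z0)[:2],np.ones(len(q))]@c)
            lo=q[r<np.percentile(r,50)] if i<2 else q[abs(r)<.004]
        print(n,len(lo),'slope deg x,y',np.round(np.degrees(np.arctan(c[:2])),1),'floor below tcp',round(c[2],4))
pan()
E
python3 chk.py
python3 - <<'E'
from h import *
d,e,w=pickle.load(open('c.pkl','rb'))
a=np.vstack([cv2.resize(e['image'][190:330,220:420],None,fx=3,fy=3),cv2.resize(w['image'][240:330,180:380],None,fx=3,fy=2,)[:170]])
cv2.imwrite('pics/lift.png',a)
E
```

```text
t: 7.85
tcp_pos: [0.4858, 0.3514, 0.113]
tool_rot: [0.688, 0.726, -0.0, -0.0]
force: [-0.2, -0.3, -2.0]
finger_gap: 0.244
gripper_force: 68.5
{'t': 7.85, 'q': [0.44, 0.633, 1.591, 0.0, 0.918, 0.386], 'tcp_pos': [0.486, 0.351, 0.113], 'tool_rot': [0.688, 0.726, -0.0, -0.0], 'force': [-0.216, -0.298, -1.999], 'finger_gap': 0.244, 'gripper_force': 68.49}
top 1392 slope deg x,y [0.  0.2] floor below tcp 0.0987
side 68 slope deg x,y [27.8 29.4] floor below tcp 0.1526
wrist 1500 slope deg x,y [-0.2  0.9] floor below tcp 0.0998
```

View pics/lift.png

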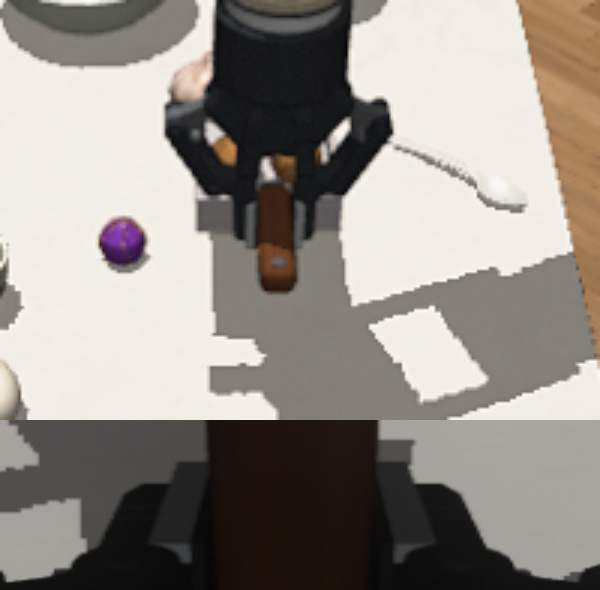

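The scoop is level within 1°, its underside is at 0.096, and both walnuts are aboard (brown at (225,150) and (283,165)); purple is untouched at (122,240). I'll carry it to the large bowl, moving +0.150 in x and −0.243 in y.

```bash
python3 -m crank '[{"dp":[0.04,-0.065,0],"angular":[0,0,0]},{"dp":[0.08,-0.13,0],"angular":[0,0,0]},{"dp":[0.12,-0.195,0],"angular":[0,0,0]},{"dp":[0.16,-0.26,0],"angular":[0,0,0]},{"dp":[0.2,-0.324,0],"angular":[0,0,0]},{"dp":[0.2,-0.324,0],"angular":[0,0,0]},{"dp":[0.2,-0.324,0],"angular":[0,0,0]},{"dp":[0.2,-0.324,0],"angular":[0,0,0]},{"dp":[0.2,-0.324,0],"angular":[0,0,0]},{"dp":[0.2,-0.324,0],"angular":[0,0,0]},{"dp":[0.2,-0.324,0],"angular":[0,0,0]},{"dp":[0.2,-0.324,0],"angular":[0,0,0]},{"dp":[0.2,-0.324,0],"angular":[0,0,0]},{"dp":[0.2,-0.324,0],"angular":[0,0,0]},{"dp":[0.2,-0.324,0],"angular":[0,0,0]},{"dp":[0.2,-0.324,0],"angular":[0,0,0]},{"dp":[0.2,-0.324,0],"angular":[0,0,0]},{"dp":[0.2,-0.324,0],"angular":[0,0,0]},{"dp":[0.2,-0.324,0],"angular":[0,0,0]},{"dp":[0.2,-0.324,0],"angular":[0,0,0]}]'
python3 -m crank '[{"dp":[0.2,-0.324,0],"angular":[0,0,0]},{"dp":[0.2,-0.324,0],"angular":[0,0,0]},{"dp":[0.2,-0.324,0],"angular":[0,0,0]},{"dp":[0.2,-0.324,0],"angular":[0,0,0]},{"dp":[0.2,-0.324,0],"angular":[0,0,0]},{"dp":[0.16,-0.26,0],"angular":[0,0,0]},{"dp":[0.12,-0.195,0],"angular":[0,0,0]},{"dp":[0.08,-0.13,0],"angular":[0,0,0]},{"dp":[0.04,-0.065,0],"angular":[0,0,0]},{"dp":[0,0,0],"angular":[0,0,0]},{"dp":[0,0,0],"angular":[0,0,0]}]'
python3 chk.py
python3 - <<'E'
from h import *
d,e,w=pickle.load(open('c.pkl','rb'))
W=cloud(d);p=W.reshape(-1,3)
s=p[(p[:,2]>.092)&(p[:,2]<.106)&(abs(p[:,0]-.643)<.06)&(p[:,1]<.08)&(p[:,1]>-.12)]
print('pan',len(s),s.min(0),s.max(0))
# pivot plan about mouth: TCP rel mouth (along back, up) = 148, 17 mm
a=np.radians(np.arange(0,73,8));L,H=148,17
# back/up after tip th
b=L*np.cos(a)+H*np.sin(a); u=L*np.sin(a)*1+H*np.cos(a)
b=L*np.cos(a)-H*np.sin(a)
print('back(dy)',np.diff(b).round(1)/30,'up',np.diff(u).round(1)/30)
cv2.imwrite('pics/over.png',np.hstack([cv2.resize(d['image'][120:280,270:450],None,fx=2.1,fy=2.1),cv2.resize(e['image'][110:270,190:370],None,fx=2.1,fy=2.1)]))
E
```

```text
t: 10.0
tcp_pos: [0.5945, 0.1757, 0.1132]
tool_rot: [0.688, 0.726, -0.0, -0.0]
force: [-1.0, -0.2, -2.4]
finger_gap: 0.247
gripper_force: 68.5
t: 11.1
tcp_pos: [0.6357, 0.1087, 0.1132]
tool_rot: [0.688, 0.726, -0.0, -0.0]
force: [-1.2, 0.7, -2.1]
finger_gap: 0.244
gripper_force: 68.5
{'t': 11.1, 'q': [-0.004, 0.682, 1.47, 0.0, 0.99, -0.058], 'tcp_pos': [0.636, 0.109, 0.113], 'tool_rot': [0.688, 0.726, -0.0, -0.0], 'force': [-1.181, 0.729, -2.091], 'finger_gap': 0.244, 'gripper_force': 68.491}
top 477 slope deg x,y [-0.1  0.7] floor below tcp 0.0997
side 57 slope deg x,y [13.5 22.7] floor below tcp 0.1468
wrist 1496 slope deg x,y [-0.   0.7] floor below tcp 0.0998
pan 629 [ 0.59713355 -0.03817869  0.09403329] [0.68869873 0.00295465 0.10581936]
back(dy) [-0.12666667 -0.22       -0.31       -0.39333333 -0.47       -0.53333333
 -0.59       -0.63666667 -0.66666667] up [0.68       0.65666667 0.62       0.57       0.51       0.44
 0.36       0.27666667 0.18333333]
```

View pics/over.png

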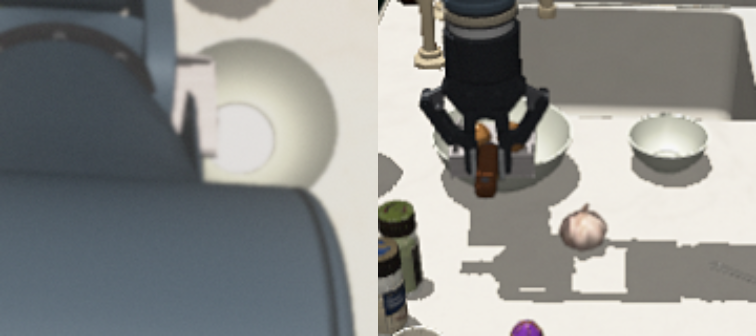

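Over the bowl: the pan mouth edge is at x 0.643, y −0.038 and the bowl is centred at (0.643, −0.074). Both walnuts are still aboard, at (481,133) and (516,138) in the right half. I'll lower 13 mm and tip about the mouth edge.

```bash
python3 -m crank '[{"dp":[0,0,-0.1],"angular":[0,0,0]},{"dp":[0,0,-0.2],"angular":[0,0,0]},{"dp":[0,0,-0.15],"angular":[0,0,0]},{"dp":[0,-0.05,0.345],"angular":[4,0.21,0]},{"dp":[0,-0.075,0.335],"angular":[4,0.21,0]},{"dp":[0.005,-0.1,0.335],"angular":[4,0.21,0]},{"dp":[0.005,-0.12,0.325],"angular":[4,0.21,0]},{"dp":[0.01,-0.145,0.315],"angular":[4,0.21,0]},{"dp":[0.01,-0.165,0.305],"angular":[4,0.21,0]},{"dp":[0.01,-0.187,0.29],"angular":[4,0.21,0]},{"dp":[0.01,-0.207,0.28],"angular":[4,0.21,0]},{"dp":[0,0,0],"angular":[0,0,0]},{"dp":[0,0,0],"angular":[0,0,0]},{"dp":[0,0,0],"angular":[0,0,0]}]'
python3 -m crank '[{"dp":[0.01,-0.225,0.26],"angular":[4,0.21,0]},{"dp":[0.01,-0.245,0.25],"angular":[4,0.21,0]},{"dp":[0.01,-0.26,0.225],"angular":[4,0.21,0]},{"dp":[0.01,-0.275,0.21],"angular":[4,0.21,0]},{"dp":[0.015,-0.29,0.19],"angular":[4,0.21,0]},{"dp":[0.015,-0.3,0.17],"angular":[4,0.21,0]},{"dp":[0,0,0],"angular":[0,0,0]},{"dp":[0,0,0],"angular":[0,0,0]},{"dp":[0,0,0],"angular":[0,0,0]}]'
python3 - <<'E'
from h import *
st();s=sense();print(R.from_quat(s['tool_rot']).as_matrix()[:,2].round(3))
d=snap('top');e=snap('side')
cv2.imwrite('pics/tip.png',np.hstack([cv2.resize(d['image'][120:280,270:450],None,fx=2.1,fy=2.1),cv2.resize(e['image'][110:270,190:370],None,fx=2.1,fy=2.1)]))
E
```

```text
t: 12.65
tcp_pos: [0.637, 0.0778, 0.1752]
tool_rot: [0.661, 0.698, 0.189, -0.2]
force: [-0.6, 0.4, -0.9]
finger_gap: 0.248
gripper_force: 68.8
t: 13.55
tcp_pos: [0.6393, 0.0306, 0.215]
tool_rot: [0.607, 0.642, 0.323, -0.341]
force: [-0.2, 0.5, -1.8]
finger_gap: 0.244
gripper_force: 68.9
{'t': 13.55, 'q': [-0.491, 0.777, 1.361, 0.79, 1.633, -0.766], 'tcp_pos': [0.639, 0.031, 0.215], 'tool_rot': [0.607, 0.642, 0.323, -0.341], 'force': [-0.237, 0.454, -1.765], 'finger_gap': 0.244, 'gripper_force': 68.936}
[-0.045  0.828 -0.559]
```

View pics/tip.png

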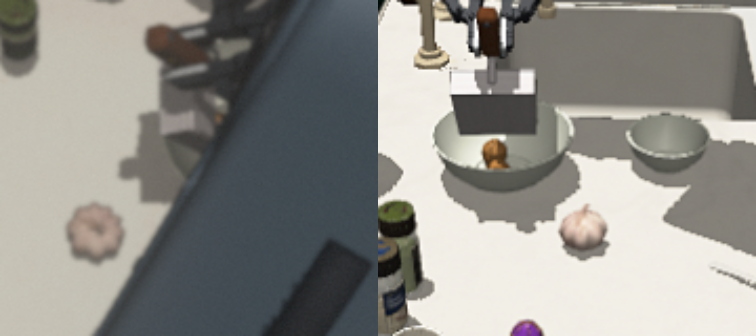

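The side view shows the walnuts in the bowl at (494,150) and (497,167), with the pan emptied above them. My picture allowance is used up, so from here I'll verify by code. I'll raise straight up, level out moving back toward +y, and count the walnuts.

```bash
python3 -m crank '[{"dp":[0,0,0.3],"angular":[0,0,0]},{"dp":[0,0,0.5],"angular":[0,0,0]},{"dp":[0,0.2,0.5],"angular":[0,0,0]},{"dp":[0,0.6,0.3],"angular":[-4,-0.21,0]},{"dp":[0,0.8,0.2],"angular":[-4,-0.21,0]},{"dp":[0,0.8,0],"angular":[-4,-0.21,0]},{"dp":[0,0.8,0],"angular":[-4,-0.21,0]},{"dp":[0,0.8,0],"angular":[-4,-0.21,0]},{"dp":[-0.3,0.8,0],"angular":[-4,-0.21,0]},{"dp":[-0.4,0.7,0],"angular":[-4,-0.21,0]},{"dp":[-0.4,0.7,0],"angular":[-4,-0.21,0]},{"dp":[-0.4,0.7,0],"angular":[-4,-0.21,0]},{"dp":[-0.4,0.6,0],"angular":[-4,-0.21,0]},{"dp":[-0.4,0.5,0],"angular":[-4,-0.21,0]},{"dp":[-0.4,0.4,0],"angular":[-4,-0.21,0]},{"dp":[-0.4,0.3,0],"angular":[-4,-0.21,0]},{"dp":[-0.4,0.3,0],"angular":[-4,-0.21,0]},{"dp":[0,0,0],"angular":[0,0,0]},{"dp":[0,0,0],"angular":[0,0,0]}]'
cat > v.py <<'E'
from h import *
st();s=sense();print('tool z',R.from_quat(s['tool_rot']).as_matrix()[:,2].round(4))
for n in('top','side'):
    d=snap(n);W=cloud(d);im=d['image'];hsv=cv2.cvtColor(im,cv2.COLOR_BGR2HSV)
    m=((hsv[...,0]<20)&(hsv[...,1]>90)&(hsv[...,2]>40)).astype(np.uint8)
    k,l,st_,c=cv2.connectedComponentsWithStats(m)
    for i in range(1,k):
        P=np.nanmedian(W[l==i],0)
        if st_[i,4]>15 and .4<P[0]<.75 and -.2<P[1]<.35: print(n,'brown',st_[i].tolist(),P.round(3))
    z=W[...,2];b=W[...,:2]-[.643,-.074];rr=np.hypot(b[...,0],b[...,1])
    r=W[(z>.055)&(z<.075)&(rr<.1)&(rr>.07)]
    q=np.linalg.lstsq(np.c_[2*r[:,:2],np.ones(len(r))],(r[:,:2]**2).sum(1),rcond=None)[0];print(n,'bowl',q[:2].round(4),len(r))
    # walnut surface in bowl
    w=W[(rr<.06)&(z>.02)&(z<.08)&(m>0)];print('in bowl brown pts',len(w), cv2.minAreaRect((w[:,:2]*1000).astype(np.float32))[:2] if len(w)>3 else '')
E
python3 v.py;python3 chk.py
```

```text
t: 15.55
tcp_pos: [0.5339, 0.3002, 0.27]
tool_rot: [0.687, 0.726, 0.001, -0.0]
force: [-0.1, -0.4, -0.9]
finger_gap: 0.249
gripper_force: 68.8
{'t': 15.55, 'q': [0.329, 0.46, 1.409, 0.002, 1.271, 0.273], 'tcp_pos': [0.534, 0.3, 0.27], 'tool_rot': [0.687, 0.726, 0.001, -0.0], 'force': [-0.141, -0.364, -0.95], 'finger_gap': 0.249, 'gripper_force': 68.751}
tool z [ 9.0e-04  1.8e-03 -1.0e+00]
top brown [387, 171, 13, 13, 125] [ 0.654 -0.091  0.035]
top brown [364, 174, 15, 13, 149] [ 0.645 -0.045  0.033]
top bowl [ 0.6431 -0.0743] 938
in bowl brown pts 271 ((649.977783203125, -66.35606384277344), (26.056028366088867, 72.50952911376953))
side brown [279, 162, 13, 32, 337] [0.534 0.331 0.306]
side brown [239, 176, 13, 14, 129] [ 0.655 -0.081  0.033]
side bowl [ 0.6436 -0.0738] 431
in bowl brown pts 118 ((653.4835815429688, -69.27217102050781), (26.54034996032715, 62.98594665527344))
{'t': 15.65, 'q': [0.327, 0.461, 1.409, 0.001, 1.27, 0.273], 'tcp_pos': [0.535, 0.299, 0.269], 'tool_rot': [0.688, 0.726, 0.001, -0.0], 'force': [0.651, 0.88, -1.578], 'finger_gap': 0.247, 'gripper_force': 68.749}
top 2681 slope deg x,y [0.2 0.1] floor below tcp 0.2551
side 172 slope deg x,y [0.1 0.5] floor below tcp 0.2557
wrist 1618 slope deg x,y [-0.   0.8] floor below tcp 0.2557
```

Both walnuts are in the bowl, at (0.654, −0.091) and (0.645, −0.045). The bowl hasn't moved and the scoop is level and empty. I'll set it down at its old bare spot.

```bash
python3 -m crank '[{"dp":[-0.32,0.34,-0.3],"angular":[0,0,0]},{"dp":[-0.32,0.34,-0.6],"angular":[0,0,0]},{"dp":[-0.32,0.34,-0.7],"angular":[0,0,0]},{"dp":[-0.32,0.34,-0.7],"angular":[0,0,0]},{"dp":[-0.32,0.34,-0.7],"angular":[0,0,0]},{"dp":[0,0,-0.7],"angular":[0,0,0]},{"dp":[0,0,-0.7],"angular":[0,0,0]},{"dp":[0,0,-0.7],"angular":[0,0,0]},{"dp":[0,0,-0.7],"angular":[0,0,0]},{"dp":[0,0,-0.6],"angular":[0,0,0]},{"dp":[0,0,-0.5],"angular":[0,0,0]},{"dp":[0,0,-0.4],"angular":[0,0,0]},{"dp":[0,0,-0.3],"angular":[0,0,0]},{"dp":[0,0,-0.2],"angular":[0,0,0]},{"dp":[0,0,-0.2],"angular":[0,0,0]},{"dp":[0,0,0],"angular":[0,0,0]},{"dp":[0,0,0],"angular":[0,0,0]}]'
python3 chk.py
```

```text
t: 17.5
tcp_pos: [0.4869, 0.3502, 0.0291]
tool_rot: [0.688, 0.726, 0.0, 0.0]
force: [-0.1, 0.4, -1.8]
finger_gap: 0.243
gripper_force: 68.7
{'t': 17.5, 'q': [0.437, 0.761, 1.63, 0.0, 0.75, 0.383], 'tcp_pos': [0.487, 0.35, 0.029], 'tool_rot': [0.688, 0.726, 0.0, 0.0], 'force': [-0.139, 0.361, -1.783], 'finger_gap': 0.243, 'gripper_force': 68.727}
top 1590 slope deg x,y [-0.2  0.2] floor below tcp 0.0145
side 118 slope deg x,y [-1.  -1.9] floor below tcp 0.0122
wrist 1617 slope deg x,y [0.1 0.5] floor below tcp 0.0156
```

```bash
python3 -m crank '[{"dp":[0,0,-0.12],"angular":[0,0,0]},{"dp":[0,0,-0.1],"angular":[0,0,0]},{"dp":[0,0,-0.07],"angular":[0,0,0]},{"dp":[0,0,-0.04],"angular":[0,0,0]},{"dp":[0,0,-0.03],"angular":[0,0,0]},{"dp":[0,0,0],"angular":[0,0,0]},{"dp":[0,0,0],"angular":[0,0,0]}]'; python3 chk.py
```

```text
t: 18.35
tcp_pos: [0.4866, 0.3501, 0.018]
tool_rot: [0.688, 0.726, -0.0, -0.0]
force: [0.1, 0.3, -0.9]
finger_gap: 0.241
gripper_force: 68.8
{'t': 18.35, 'q': [0.437, 0.779, 1.633, -0.0, 0.73, 0.383], 'tcp_pos': [0.487, 0.35, 0.018], 'tool_rot': [0.688, 0.726, -0.0, -0.0], 'force': [0.095, 0.267, -0.939], 'finger_gap': 0.241, 'gripper_force': 68.792}
top 1534 slope deg x,y [0.3 0.1] floor below tcp 0.0035
side 119 slope deg x,y [0.9 1.8] floor below tcp 0.007
wrist 1616 slope deg x,y [0.1 0.6] floor below tcp 0.0045
```

Contact is just starting. I'll lower 1.5 mm more, open, and withdraw.

```bash
python3 -m crank '[{"dp":[0,0,-0.03],"angular":[0,0,0]},{"dp":[0,0,-0.02],"angular":[0,0,0]},{"dp":[0,0,0],"angular":[0,0,0]},{"dp":[0,0,0],"angular":[0,0,0]}]'; python3 -m crank '[{"dp":[0,0,0],"angular":[0,0,0]},{"dp":[0,0,0],"angular":[0,0,0]},{"dp":[0,0,0],"angular":[0,0,0]},{"dp":[0,0,0],"angular":[0,0,0]},{"dp":[0,0,0],"angular":[0,0,0]},{"dp":[0,0,0],"angular":[0,0,0]},{"dp":[0,0,0],"angular":[0,0,0]},{"dp":[0,0,0],"angular":[0,0,0]},{"dp":[0,0,0],"angular":[0,0,0]},{"dp":[0,0,0],"angular":[0,0,0]}]' 0
python3 -m crank '[{"dp":[0,0,0.2],"angular":[0,0,0]},{"dp":[0,0,0.4],"angular":[0,0,0]},{"dp":[0,0,0.6],"angular":[0,0,0]},{"dp":[0,0,0.8],"angular":[0,0,0]},{"dp":[0,0,0.8],"angular":[0,0,0]},{"dp":[0,0,0.8],"angular":[0,0,0]},{"dp":[0,0,0.8],"angular":[0,0,0]},{"dp":[0,0,0.5],"angular":[0,0,0]},{"dp":[0,0,0],"angular":[0,0,0]},{"dp":[0,0,0],"angular":[0,0,0]}]'
python3 v.py
python3 - <<'E'
from h import *
for n in('top','wrist','side'):
    p=cloud(snap(n)).reshape(-1,3)
    m=(p[:,2]>.045)&(p[:,2]<.062)&(p[:,1]>.31)&(p[:,1]<.42)&(abs(p[:,0]-.486)<.03)
    if m.sum()>5:print(n,'handle',m.sum(),cv2.minAreaRect((p[m,:2]*1000).astype(np.float32)),np.median(p[m,2]))
    m=(p[:,1]>.22)&(p[:,1]<.29)&(abs(p[:,0]-.49)<.035)&(p[:,2]<.05)
    if m.sum()>5:q=p[m];print(n,'floor',m.sum(),np.percentile(q[:,2],[1,50,99]).round(4),np.degrees(np.linalg.lstsq(np.c_[q[:,:2],np.ones(len(q))],q[:,2],rcond=None)[0][:2]).round(1))
E
```

```text
t: 18.9
tcp_pos: [0.4867, 0.3503, 0.0175]
tool_rot: [0.688, 0.726, 0.0, 0.0]
force: [-1.7, 0.2, 4.9]
finger_gap: 0.244
gripper_force: 69.7
t: 19.9
tcp_pos: [0.4866, 0.3501, 0.0165]
tool_rot: [0.688, 0.726, 0.0, 0.0]
force: [-0.2, 0.4, -0.0]
finger_gap: 1.002
gripper_force: 0.0
t: 20.9
tcp_pos: [0.4865, 0.3501, 0.1641]
tool_rot: [0.688, 0.726, 0.0, 0.0]
force: [-0.1, -0.3, -0.5]
finger_gap: 1.001
gripper_force: 0.0
{'t': 20.9, 'q': [0.437, 0.562, 1.555, 0.0, 1.024, 0.383], 'tcp_pos': [0.487, 0.35, 0.164], 'tool_rot': [0.688, 0.726, 0.0, 0.0], 'force': [-0.147, -0.294, -0.511], 'finger_gap': 1.001, 'gripper_force': 0.0}
tool z [ 9.e-04  5.e-04 -1.e+00]
top brown [387, 171, 13, 13, 127] [ 0.654 -0.091  0.035]
top brown [364, 174, 15, 13, 149] [ 0.645 -0.045  0.034]
top bowl [ 0.6431 -0.0744] 952
in bowl brown pts 274 ((650.4707641601562, -66.2645263671875), (26.07331657409668, 72.57530975341797))
side brown [239, 176, 13, 14, 129] [ 0.655 -0.082  0.033]
side bowl [ 0.6432 -0.0738] 561
in bowl brown pts 123 ((653.0858154296875, -70.66804504394531), (28.225440979003906, 62.203704833984375))
top handle 371 ((485.6820068359375, 358.65228271484375), (21.302169799804688, 68.94656372070312), 2.9458696842193604) 0.05363400094572801
top floor 1161 [-0.0004  0.0033  0.0073] [0.1 0.1]
wrist handle 2760 ((484.7025451660156, 364.1739196777344), (22.11330795288086, 83.36441802978516), 2.8493828773498535) 0.05382439145242987
wrist floor 4173 [0.0021 0.0037 0.0052] [0.1 0. ]
side handle 396 ((487.7510681152344, 366.3502502441406), (22.346424102783203, 85.47393798828125), 2.541658878326416) 0.05404223906478389
side floor 639 [0.0015 0.0045 0.0077] [ 0.2 -0.3]v.py:8: RuntimeWarning: All-NaN slice encountered
  P=np.nanmedian(W[l==i],0)
```

The scoop is level and empty on the worktop, both walnuts are in the large bowl, the bowl is where it was, and the robot is clear.

```bash
python3 -c "
from station import order
print(order.sign_off())"
```

```text
the job is handed in; nothing more can be done
None
```

The job is handed in: both walnuts are in the larger bowl, which has not moved, and the empty scoop is set down level on the bare worktop, at about 21 s of the 58 s allowed; the first grasp closed on top of the handle with about 4 N because the real fingertips sit about 27 mm shorter than stated, and the second held.

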